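# Pin the bearing block and hold it against the sprung stop

### The arm

A 7-joint arm with a two-finger parallel gripper is mounted at the origin on the work surface. World frame = base frame: x ahead of the robot, y to its left, z up, the work surface at z = 0. Lengths are in m, angles in rad, forces in N, time in s.
With the tool pointing down it reaches from about 0.375 to 0.925 m from the base axis. Payload 3.1 kg.
Tool frame: the origin (TCP) lies on the mounting face of the last link; the fingertips stand 173 mm ahead of it and the grasp point (between the pads) lies ahead of it (ctrl.tcp_to_grasp is the z of the grasp point in the tool frame, in m); z points along the fingers, y is the line along which they close (so a half turn about z gives the same grasp; the last joint's range is limited). The gripper opens to 85 mm and grips with 20 to 120 N. Pads are 22 mm wide; open, the fingers measure 114 mm over their backs; the gripper's body (76 mm by 85 mm) begins 54 mm behind the grasp point. The pads swing forward as they close: fully open they stand 13 mm farther back than shut.
Start: joints at [-1.263, 0.383, 0.044, 1.598, -0.018, 1.161, -0.05], TCP at [0.257, 0.597, 0.405] pointing down, gripper open.
Joint ranges: [-2.61, 2.61], [-0.41, 2.15], [-1.48, 1.57], [0, 2.5], [-1.57, 4.71], [0.05, 1.97], [-2.85, 2.85]. Speed limits (rad/s): [2.79, 2.79, 3.14, 3.14, 3.14, 3.14, 3.14].

### API

Orientations are given as a unit quaternion [w, x, y, z].
In Python, from rig import ctrl gives the robot as it stands.
- The arm moves only by the tool send_path, called as name([rows], argument=value, ...), one row to a line, values as JSON. Schema: {"type":"object","properties":{"offsets":{"type":"array","items":{"type":"array","items":{"type":"number"},"minItems":4,"maxItems":4},"minItems":1,"maxItems":5},"aperture":{"type":"number"},"only":{"type":"string"},"quiet":{"type":"boolean"},"lines":{"type":"string"}},"required":["offsets"],"additionalProperties":false}. offsets is a list of rows, 1 to 5 of them, each of 4 numbers: dx, dy, dz in m, then a turn about the tool's z in rad; each row is the pose to reach, as a shift and turn from the pose commanded when the call began, along the tool's axes at that moment; what a row does not reach only later rows make up. A row lasts 1/8 s, in which the tool goes at most 0.0625 m and 0.188 rad, less where a joint would pass 70% of its speed; a pose out of reach is approached as far as the arm can. aperture is the opening from 0.0 (shut) to 1.0 (fully open), set as the call begins (left out keeps the last). The fingers move at their own pace and stop on an object; the grip force is fixed at half the most. Time passes only in rows, so rows that do not move let the fingers close. The tool returns the time, the measured TCP pose, the force, the opening and the grip force at its end. only (a regular expression) keeps the lines of the reply that match it, lines (a string "A,B") keeps lines A to B, and quiet returns only ok. Input that does not fit is refused with a message, and nothing moves.
- ctrl.state(): the state, without advancing time (a new reading comes with each control period).
- ctrl.read_camera(name): name is "scene" or "side" or "wrist"; returns (picture, depth): 384x512x3 uint8, red, green, blue; 384x512 float32, m along the optical axis (not along the pixel's ray), 0 where there is no reading.
- ctrl.camera_model(name): a dict with "mtx" (3x3 intrinsics, pixels), "distortion" ([k1, k2, p1, p2, k3] as OpenCV has them; the pictures are not rectified), "pose" (4x4, takes a point from camera to world coordinates). Camera axes: x right, y up, looking along -z (the intrinsics and any distortion apply to the point x, -y, -z); pixel columns grow to the right and rows downward; lengths in m; the calibration is good to about 2 mm. A picture is of the moment at which its call begins: read the wrist's pose just before it. camera_model takes no time and is no camera call; for the wrist camera it gives the pose at the moment of the call.
- ctrl.finish_job(): hands the job in; it is judged then, once.
The state is a dict: "t": time; "joint_positions": joint angles; "dq": joint speeds; "tau": joint torques, N m; "ee_pos": TCP position; "tcp_rot": TCP orientation; "wrist_force": force on the tool from outside, world axes, zero at the start; "torque": the same for the moment, N m; "finger_gap": opening from 0.0 (shut) to 1.0 (fully open); "grip_force": force on a finger pad.
Only numpy, scipy, OpenCV 4.12 (cv2) and the standard library are available. Lean on these libraries where they do the work, as an engineer would, in place of code of your own. Each camera call takes 0.05 s, during which the arm holds its last target. There are 200 camera calls.

### The job

Take the two steel pins from the orange stand and drop them one by one, fully home, into the two bores of the aluminium bearing block, leaving the brass pin and the other things on the bench where they are. Then slide the block along the fixture against the spring-loaded stop until the stop's pointer is in the green band (about 10 N, never in the red), and finish while you are still pressing it there with a steady push, block flat on its plate, so that I can tighten the rail clamps: do not let go.

Things in the scene. Friction and masses are not known exactly. Their poses are not given: they have to be found in the camera images.
- fixture: assembly fixture fixed to the bench: dark steel plate 320 x 110 x 10 mm, two low rails (inner faces y = +-24 mm, tops 18 mm above the bench, x = -160 to +52 mm), blue rail clamps outside them (tops 22 mm), sprung stop in a blue housing at one end (x = +115 to +160 mm, y = +-35 mm, top at 56 mm). Origin: centre of the plate's underside, on the bench; x along the slideway to the stop, z up
- stop: sprung stop: steel pad 40 mm wide, 20 mm high on a rod that slides into the blue housing. Origin: centre of its contact face (looking along the fixture's -x), 22 mm above the bench. Free, it stands at fixture x = +62 mm; pressed, it moves along fixture +x, up to 40 mm, and pushes back with 0.5 N per mm (10 N at 20 mm); it springs back when let go
- block: loose aluminium bearing block, about 0.5 kg, on the fixture's plate between the rails (2 mm play each side), 132 mm long (x, to the stop), 44 mm wide (y). Origin: centre of its underside. Foot 22 mm high; mid-length (x = +-26 mm) a round-topped hump 56 mm high with flat sides at y = +-22 mm showing a bearing. Its front end (x = +66 mm) meets the stop
- pointer (a point): the black crossbar that the stop carries on an arm, 63 mm above the bench, over the scale on top of the blue housing; it moves with the stop. It stands over the green band from 13 to 27 mm of travel (6.5 to 13.5 N) and over red from 32 mm on. Point: centre of the crossbar
- bore_front (a point): centre of the mouth of the block's bore nearer to the stop (block x = +50 mm, on top of the foot 22 mm above the block's underside). Bore 14 mm across, 18 mm deep, blind; z up along the bore
- bore_rear (a point): the same for the bore farther from the stop (block x = -50 mm)
- stand: orange pin stand fixed to the bench, 140 (x) x 40 (y) x 25 mm high, with three holes along its x axis at -50, 0 and +50 mm, 14 mm across, 18 mm deep. Origin: centre of its underside
- pin_a: plain steel locating pin, 12 mm across, 50 mm long, 45 g, standing upright in a hole of the stand (32 mm of it stands out). Origin: centre of its lower end; z along the pin. The chosen hole varies
- pin_b: second steel locating pin, like pin_a
- brass_pin: brass pin of the same shape in the remaining hole of the stand; it is not needed
- jar: white plastic screw-top jar, 64 mm across, 75 mm high; a bystander. Origin at the centre of its underside
- can: green can, 60 mm across, 120 mm high; a bystander. Origin at the centre of its underside
- race: loose steel bearing ring lying flat, 62 mm outside, 40 mm inside, 17 mm high; a bystander. Origin at the centre of its underside
- gear: dark steel gear blank with a hub, 72 mm across, 30 mm high; a bystander. Origin at the centre of its underside
- driver: screwdriver with a red handle lying on the bench; a bystander. Origin about the middle of its underside
- wrench: steel wrench lying on the bench; a bystander. Origin about the middle of its underside

How it is judged:
By the outcome, as a careful person would: the job done as asked, in the order asked, and still so for the second after the job is handed in, while the arm keeps its last pose, push and grip.
It also fails if it takes over 72 s, if anything falls off the work surface, if the arm or the gripper's body presses on something with over 40 N, if the wrist force passes 120 N, or if a joint passes its speed limit or range.

## Working session

There is one attempt and no reset: what is moved stays moved. The work goes in short steps, Python scripts to look and compute and a tool call to move; the robot and the scene stay as the last step left them, time stands still between calls to the robot, and variables do not carry over. Pictures are saved under pics/ and viewed, at most 10 in all, crops included, and the job is handed in when it is done.

```bash
ls; mkdir -p pics; python3 - <<'E'
from rig import ctrl
import cv2,numpy as np
for n in ["scene","side"]:
    p,d=ctrl.read_camera(n); cv2.imwrite(f"pics/{n}0.png",p[:,:,::-1]); np.savez(f"{n}0.npz",p=p,d=d)
    m=ctrl.camera_model(n); print(n,m)
print(ctrl.state(),ctrl.tcp_to_grasp)
E
```

```text
pics
rig.py
scene {'mtx': array([[420.00132488,   0.        , 255.78974254],
       [  0.        , 420.00132488, 192.42829231],
       [  0.        ,   0.        ,   1.        ]]), 'distortion': array([-0.13213381,  0.        ,  0.        ,  0.        ,  0.        ]), 'pose': array([[ 0.42046347, -0.62812703,  0.65472659,  1.37630638],
       [ 0.90706685,  0.27432044, -0.31934   , -0.49455968],
       [ 0.0209812 ,  0.72815158,  0.68509493,  0.95103176],
       [ 0.        ,  0.        ,  0.        ,  1.        ]])}
side {'mtx': array([[434.12311056,   0.        , 261.20350378],
       [  0.        , 434.12311056, 185.56475867],
       [  0.        ,   0.        ,   1.        ]]), 'distortion': array([0.01265604, 0.        , 0.        , 0.        , 0.        ]), 'pose': array([[-0.98214616,  0.13028654, -0.13569946,  0.38699784],
       [-0.18784678, -0.64039821,  0.74471721,  0.70137229],
       [ 0.01012494,  0.75691185,  0.65343854,  0.76773876],
       [ 0.        ,  0.        ,  0.        ,  1.        ]])}
{'t': 0.1, 'joint_positions': array([-1.26280727,  0.38377147,  0.04385522,  1.59942336, -0.01787091,
        1.16123337, -0.0498807 ]), 'dq': array([ 0.0002153 , -0.00155414,  0.001572  , -0.00580026,  0.00030235,
        0.00132007, -0.00091   ]), 'tau': array([ 2.02813069e-03, -4.34727609e+01,  1.02898389e+00, -2.50452769e+01,
        1.08811335e-02,  5.41571135e-03, -2.55965190e-06]), 'ee_pos': array([0.2564021 , 0.59680722, 0.40339784]), 'tcp_rot': array([-1.66125451e-04,  2.01459419e-01,  9.79496100e-01, -1.21021677e-03]), 'wrist_force': array([ 0.62290981,  0.40757466, -0.96012098]), 'torque': array([ 0.01390358, -0.05080123, -0.04382359]), 'grip_force': 0.0, 'finger_gap': 1.006425739426761} 0.1547
```
View pics/scene0.png

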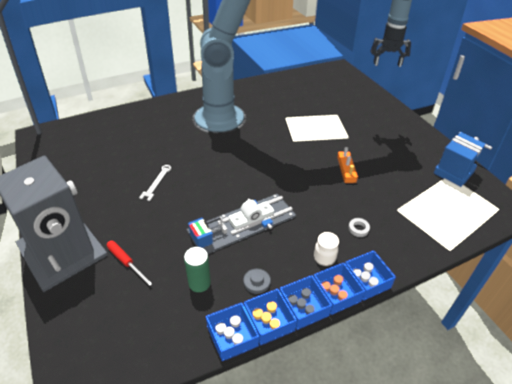

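View pics/side0.png

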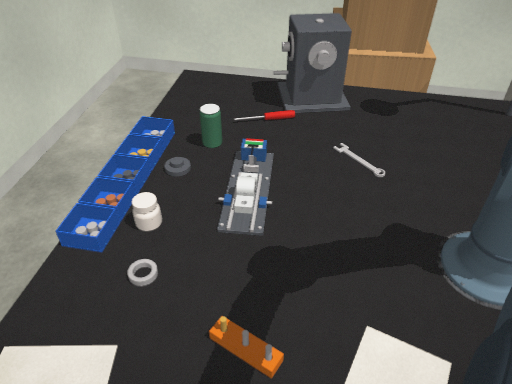

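The scene view shows the fixture around (240,222) with the stop at (200,232), and the stand at (347,166). The side view has the stand at (245,345): brass pin at (222,325), steel pins at (245,338) and (268,352). Block hump is at (246,185), with the stop at (254,150).

```bash
cat > h.py <<'E'
from rig import ctrl
import cv2,numpy as np
from scipy.spatial.transform import Rotation as R
def ray(m,uv):
    u=cv2.undistortPoints(np.array(uv,float).reshape(-1,1,2),m["mtx"],np.array(m["distortion"]))[:,0]
    d=np.c_[u[:,0],-u[:,1],-np.ones(len(u))]@m["pose"][:3,:3].T
    return m["pose"][:3,3],d
def onz(m,uv,z):
    o,d=ray(m,uv); return o+d*((z-o[2])/d[:,2])[:,None]
def proj(m,P):
    P=np.atleast_2d(P); c=(P-m["pose"][:3,3])@m["pose"][:3,:3]
    return cv2.projectPoints((c*[1,-1,-1]).reshape(-1,1,3),np.zeros(3),np.zeros(3),m["mtx"],np.array(m["distortion"]))[0][:,0]
def mask(p,lo,hi):
    return cv2.inRange(cv2.cvtColor(p,cv2.COLOR_RGB2HSV),lo,hi)
def tool(v):  # world shift -> tool axes
    q=ctrl.state()["tcp_rot"]; return R.from_quat(q,scalar_first=True).inv().apply(v)
E
python3 - <<'E'
from h import *
for n in ["scene","side"]:
    z=np.load(n+"0.npz"); p=z["p"]; m=ctrl.camera_model(n)
    k=mask(p,(5,180,120),(16,255,255)); nn,l,st,c=cv2.connectedComponentsWithStats(k)
    for i in range(1,nn):
        if st[i,4]>60: print(n,"orange",st[i],c[i],onz(m,c[i],.02))
m=ctrl.camera_model("side")
print("brass,steel tops",onz(m,[(223,319),(245,332),(269,346)],.057))
print("hump,pad,rear end",onz(m,[(246,179)],.056),onz(m,[(254,144)],.06),onz(m,[(242,205)],.022),onz(m,[(245,228)],.01))
m=ctrl.camera_model("scene")
print("hump",onz(m,[(251,207)],.056)); 
w=ctrl.camera_model("wrist");s=ctrl.state();r=R.from_quat(s["tcp_rot"],scalar_first=True)
print(w["mtx"],r.inv().apply(w["pose"][:3,3]-s["ee_pos"]),r.as_matrix().T@w["pose"][:3,:3],r.as_matrix())
E
```

```text
scene orange [338 152  20  31 240] [346.47916667 170.29166667] [[0.51089408 0.27570339 0.02      ]]
side orange [ 209  319   75   59 1658] [246.52714113 347.4384801 ] [[0.4831906  0.30172389 0.02      ]]
brass,steel tops [[0.5329038  0.2752362  0.057     ]
 [0.48743542 0.29310628 0.057     ]
 [0.44037022 0.31126546 0.057     ]]
hump,pad,rear end [[ 0.57765051 -0.12723587  0.056     ]] [[ 0.58729163 -0.27643634  0.06      ]] [[ 0.57491524 -0.06601832  0.022     ]] [[ 0.55318435 -0.00152235  0.01      ]]
hump [[ 0.57306419 -0.11735886  0.056     ]]
[[331.05617198   0.         250.55677679]
 [  0.         331.05617198 192.90745534]
 [  0.           0.           1.        ]] [0.08070764 0.000791   0.03012416] [[ 5.28092329e-04  9.50022326e-01  3.12181519e-01]
 [ 9.99999843e-01 -4.43129889e-04 -3.43098332e-04]
 [-1.87614114e-04  3.12181651e-01 -9.50022411e-01]] [[-9.18828150e-01  3.94657029e-01 -8.13057597e-04]
 [ 3.94657833e-01  9.18825276e-01 -2.30387014e-03]
 [-1.62180673e-04 -2.43774029e-03 -9.99997016e-01]]
```

send_path([
  [-0.055, -0.03, 0.01, 0],
  [-0.11, -0.063, 0.02, 0],
  [-0.165, -0.095, 0.03, 0],
  [-0.22, -0.125, 0.04, 0],
  [-0.27, -0.155, 0.05, 0],
], aperture=1.0)

```text
t: 0.72
ee_pos: [0.4427, 0.3487, 0.3546]
tcp_rot: [-0.0, 0.201, 0.979, -0.0]
wrist_force: [0.6, -0.5, 0.4]
finger_gap: 1.0
grip_force: 0.0
```

send_path([
  [-0.03, -0.017, 0, 0],
  [-0.061, -0.0335, 0, 0],
  [-0.061, -0.0335, 0, 0],
  [-0.061, -0.0335, 0, 0],
])

```text
t: 1.23
ee_pos: [0.484, 0.2963, 0.3547]
tcp_rot: [-0.001, 0.201, 0.98, 0.0]
wrist_force: [-0.2, 0.4, -0.1]
finger_gap: 0.998
grip_force: 0.0
```

```bash
python3 - <<'E'
from h import *
m=ctrl.camera_model("wrist"); p,d=ctrl.read_camera("wrist"); cv2.imwrite("pics/w1.png",p[:,:,::-1])
np.savez("w1.npz",p=p,d=d,**m); s=ctrl.state(); print(s["ee_pos"],s["wrist_force"],s["joint_positions"])
E
```

```text
[0.48355404 0.2970418  0.3547785 ] [-0.15196374  0.33675695  0.23794287] [-0.80525061  0.28111284  0.21181126  1.85594894 -0.07009154  1.0124189
  0.60299639]
```

View pics/w1.png

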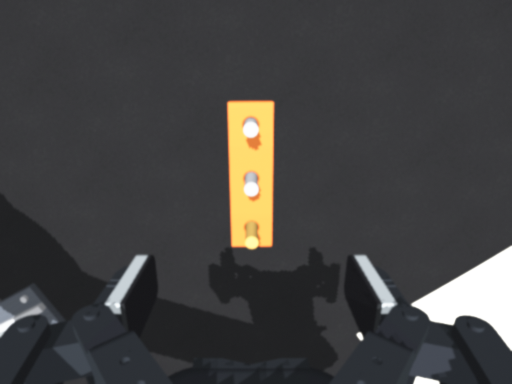

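The wrist view shows the pins' bright tops: steel at (251,130) and (251,188), brass at (252,242). The stand spans rows 100 to 247.

```bash
python3 - <<'E'
from h import *
z=np.load("w1.npz"); m={k:z[k] for k in("mtx","distortion","pose")}; p=z["p"]
k=mask(p,(5,150,120),(20,255,255)); c=max(cv2.findContours(k,0,2)[0],key=cv2.contourArea)
b=cv2.boxPoints(cv2.minAreaRect(c)); P=onz(m,b,.025); print(P.round(4),np.linalg.norm(P-np.roll(P,1,0),axis=1),"ctr",P.mean(0))
g=((p.min(2)>200)*255).astype(np.uint8); g[:,:225]=0;g[:,280:]=0;g[260:]=0
n,l,st,ce=cv2.connectedComponentsWithStats(g)
for i in range(1,n):
    if st[i,4]>20: print(st[i],ce[i],onz(m,ce[i],.057))
s=ctrl.state()
for e in (.05,0,-.05): pass
a=(P[0]-P[1]);print(np.degrees(np.arctan2(*(P[1]-P[2])[1::-1])),np.degrees(np.arctan2(*a[1::-1])))
E
```

```text
[[0.4133 0.305  0.025 ]
 [0.4292 0.3421 0.025 ]
 [0.5609 0.2888 0.025 ]
 [0.5427 0.2462 0.025 ]] [0.14212138 0.04036722 0.14211147 0.04635857] ctr [0.48649283 0.29552737 0.025     ]
[243 120  16  17 206] [250.24271845 128.50485437] [[0.44056423 0.31549962 0.057     ]]
[244 174  15  22 203] [250.53694581 186.8226601 ] [[0.4856422  0.29644799 0.057     ]]
157.9925590584644 -113.18983720984532
```

send_path([
  [0.0465, 0, 0.03, 0],
  [0.0465, 0, 0.08, 0],
  [0.0465, 0, 0.12, 0],
  [0.0465, 0, 0.151, 0],
  [0.0465, 0, 0.151, 0],
])

```text
t: 1.9
ee_pos: [0.4392, 0.3146, 0.2016]
tcp_rot: [-0.002, 0.2, 0.98, -0.002]
wrist_force: [0.1, 0.4, 0.9]
finger_gap: 1.004
grip_force: 0.0
```

send_path([
  [0, 0, 0, 0],
  [0, 0, 0, 0],
  [0, 0, 0, 0],
  [0, 0, 0, 0],
], aperture=0.0)

```text
t: 2.4
ee_pos: [0.4422, 0.3141, 0.2049]
tcp_rot: [0.0, 0.202, 0.979, 0.001]
wrist_force: [0.9, -1.0, -0.3]
finger_gap: 0.143
grip_force: 0.5
```

send_path([
  [0, 0, 0, 0],
  [0, 0, 0, 0],
])

```text
t: 2.65
ee_pos: [0.4423, 0.3142, 0.205]
tcp_rot: [0.0, 0.202, 0.979, 0.0]
wrist_force: [-0.8, -0.1, 5.6]
finger_gap: 0.115
grip_force: 58.5
```

send_path([
  [0, 0, -0.05, 0],
  [0, 0, -0.11, 0],
  [0, 0, -0.15, 0],
  [-0.03, -0.04, -0.155, 0.18],
  [-0.067, -0.08, -0.155, 0.36],
])

```text
t: 3.28
ee_pos: [0.4718, 0.214, 0.3601]
tcp_rot: [0.001, 0.375, 0.927, 0.001]
wrist_force: [-0.1, -0.8, -1.2]
finger_gap: 0.113
grip_force: 60.5
```

```bash
python3 - <<'E'
from h import *
s=ctrl.state();print(s["ee_pos"],s["finger_gap"],s["grip_force"],tool([.577-s["ee_pos"][0],-.10-s["ee_pos"][1],0]),tool([.034,-.275,0]))
E
```

```text
[0.47183924 0.21404113 0.36009378] 0.11284969497994855 60.46694755554199 [-0.29382963 -0.15278957 -0.0003265 ] [-0.2155251  -0.17415447 -0.00039124]
```

send_path([
  [-0.055, -0.028, 0, 0.17],
  [-0.11, -0.056, 0, 0.34],
  [-0.165, -0.084, 0, 0.51],
  [-0.22, -0.112, 0, 0.68],
  [-0.275, -0.14, 0, 0.68],
])

```text
t: 3.9
ee_pos: [0.5733, -0.079, 0.3588]
tcp_rot: [-0.0, 0.662, 0.75, 0.0]
wrist_force: [0.5, 1.0, -0.6]
finger_gap: 0.113
grip_force: 60.4
```

send_path([
  [0, 0, 0, 0],
  [0, 0, 0, 0],
  [0, 0, 0, 0],
])

```text
t: 4.28
ee_pos: [0.5729, -0.0753, 0.3586]
tcp_rot: [-0.001, 0.66, 0.751, 0.0]
wrist_force: [0.1, 0.3, -0.4]
finger_gap: 0.121
grip_force: 60.4
```

```bash
python3 - <<'E'
from h import *
m=ctrl.camera_model("wrist"); p,d=ctrl.read_camera("wrist"); cv2.imwrite("pics/w2.png",p[:,:,::-1])
np.savez("w2.npz",p=p,d=d,**m); s=ctrl.state(); print(s["ee_pos"],s["joint_positions"])
E
```

```text
[ 0.57293477 -0.07518635  0.3586955 ] [-0.41605961  0.32662263  0.56767835  1.84161165 -0.2035235   1.03205138
  0.36162523]
```

View pics/w2.png

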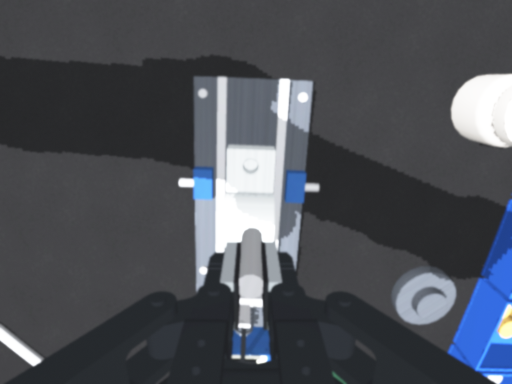

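Rear bore is at about (251,165), hump at (255,215). The held pin's lower end is near (252,231), and the plate's rear corners are at (194,78) and (312,81).

```bash
python3 - <<'E'
from h import *
p=np.load("w2.npz")["p"][:,:,::-1]
a=cv2.resize(p[140:260,185:325],None,fx=5,fy=5,interpolation=cv2.INTER_CUBIC)
cv2.imwrite("pics/w2c.png",a)
E
```

```text
(no output)
```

View pics/w2c.png

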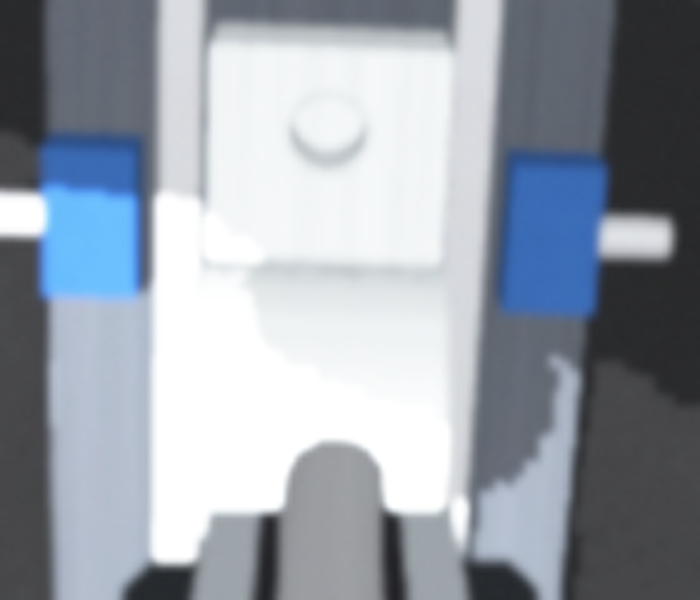

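```bash
cat >> h.py <<'E'
def report(m,s,bore,edges,tip,zt,depth):
    T=R.from_quat(s["tcp_rot"],scalar_first=True); t=lambda P:T.inv().apply(P-s["ee_pos"])
    b=t(onz(m,bore,zt))[0]; e=t(onz(m,edges,zt)); print("bore tool",b,"edges",e.round(4).tolist())
    a=(e[0]+e[1])/2-(e[2]+e[3])/2; print("axis yaw",np.arctan2(a[1],a[0]),"len",a,"widths",np.linalg.norm(e[0]-e[1]),np.linalg.norm(e[2]-e[3]))
    p=t(onz(m,tip,s["ee_pos"][2]-depth))[0]; p[0]-=.006; print("tip tool",p,"move",b-p, "down",b[2]-depth)
E
python3 - <<'E'
from h import *
z=np.load("w2.npz"); m={k:z[k] for k in("mtx","distortion","pose")}; s=ctrl.state()
c=lambda x,y:(x/5+184.6,y/5+139.6)
report(m,s,[c(329,128)],[c(210,38),c(452,45),c(202,265),c(443,268)],[c(334,442)],.032,.198)
E
```

```text
bore tool [ 1.04491435e-02 -3.03083901e-04  3.26708876e-01] edges [[0.0271, -0.0218, 0.3267], [0.0259, 0.0219, 0.3267], [-0.016, -0.0243, 0.3267], [-0.0166, 0.0212, 0.3267]]
axis yaw 0.03718384429935435 len [4.28072630e-02 1.59247261e-03 5.12881895e-05] widths 0.04377034673119778 0.045455624921255246
tip tool [-0.00041604  0.00047085  0.1980067 ] move [ 0.01086518 -0.00077393  0.12870218] down 0.12870887578817297
```

send_path([
  [0.0109, -0.0008, 0.03, 0.035],
  [0.0109, -0.0008, 0.08, 0.035],
  [0.0109, -0.0008, 0.1, 0.035],
  [0.0109, -0.0008, 0.1, 0.035],
  [0.0109, -0.0008, 0.1, 0.035],
])

```text
t: 4.95
ee_pos: [0.572, -0.0669, 0.2608]
tcp_rot: [0.001, 0.675, 0.738, 0.001]
wrist_force: [-0.8, 0.5, 0.1]
finger_gap: 0.116
grip_force: 60.4
```

send_path([
  [0, 0, 0, 0],
  [0, 0, 0, 0],
  [0, 0, 0, 0],
])

```text
t: 5.32
ee_pos: [0.5712, -0.0668, 0.2598]
tcp_rot: [0.0, 0.675, 0.738, 0.0]
wrist_force: [-0.2, 0.0, -0.9]
finger_gap: 0.115
grip_force: 60.4
```

```bash
cat > look.py <<'E'
from h import *
import sys
n,x,y,w,hh,f=sys.argv[1],*map(int,sys.argv[2:])
m=ctrl.camera_model("wrist"); s=ctrl.state(); p,d=ctrl.read_camera("wrist")
np.savez(n+".npz",p=p,ee_pos=s["ee_pos"],tcp_rot=s["tcp_rot"],**m); print(s["ee_pos"],s["wrist_force"])
cv2.imwrite(f"pics/{n}.png",cv2.resize(p[y:y+hh,x:x+w,::-1],None,fx=f,fy=f,interpolation=cv2.INTER_CUBIC))
E
python3 look.py w3 175 150 160 120 5
```

```text
[ 0.57115673 -0.06681961  0.25977161] [-0.1903955   0.03251551 -0.86329472]
```

View pics/w3.png

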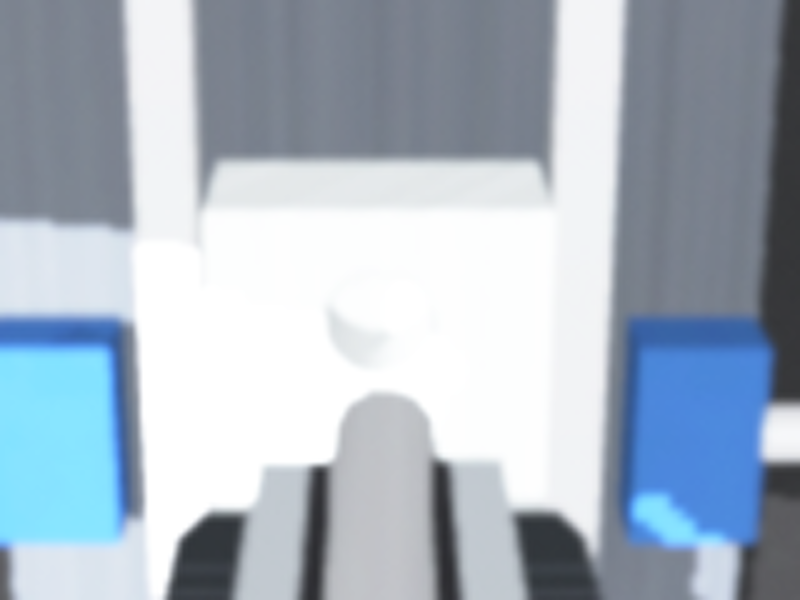

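The bore is at crop (379,317) and the pin end's near rim at (386,392). The rear top edge runs from (202,210) to (553,207).

```bash
python3 - <<'E'
from h import *
z=np.load("w3.npz"); m={k:z[k] for k in("mtx","distortion","pose")}
c=lambda x,y:(x/5+174.6,y/5+149.6)
report(m,z,[c(379,317)],[c(202,210),c(553,207),c(205,480),c(550,480)],[c(386,392)],.032,.198)
E
```

```text
bore tool [ 2.64356757e-03 -5.29509571e-05  2.27771900e-01] edges [[0.0171, -0.0223, 0.2277], [0.0175, 0.0218, 0.2278], [-0.0207, -0.0232, 0.2277], [-0.0207, 0.0227, 0.2278]]
axis yaw -0.0002668381570019372 len [ 3.79641099e-02 -1.01302734e-05  3.03205103e-06] widths 0.04409295513716502 0.04589949254547122
tip tool [-0.00043911  0.000765    0.19800141] move [ 0.00308267 -0.00081795  0.02977049] down 0.02977190047569364
```

send_path([
  [0.0024, -0.0007, 0.012, 0],
  [0.0024, -0.0007, 0.024, 0],
  [0.0024, -0.0007, 0.024, 0],
  [0.0024, -0.0007, 0.024, 0],
  [0.0024, -0.0007, 0.024, 0],
])

```text
t: 6.0
ee_pos: [0.5703, -0.0646, 0.2354]
tcp_rot: [0.0, 0.675, 0.738, 0.0]
wrist_force: [-0.3, -0.7, -0.6]
finger_gap: 0.114
grip_force: 60.4
```

```bash
python3 look.py w4 175 150 160 120 5; python3 - <<'E'
from h import *
a=np.load("w3.npz");b=np.load("w4.npz"); print(R.from_quat(a["tcp_rot"],scalar_first=True).inv().apply(b["ee_pos"]-a["ee_pos"]))
E
```

```text
[ 0.57028022 -0.06457598  0.23542827] [-0.25322464 -0.72131849 -0.55697771]
[ 0.00231133 -0.00069829  0.02434277]
```

View pics/w4.png

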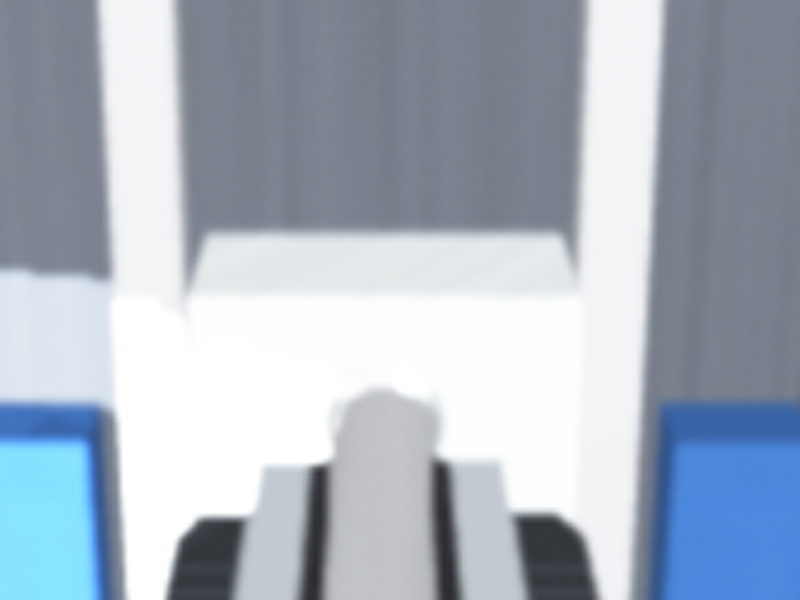

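The pin end (385,390) now sits inside the bore outline (columns 328 to 442, upper rim at row 367). I'll lower it gently and watch the force.

```bash
python3 -c "
from h import *
z=np.load('w4.npz'); m={k:z[k] for k in('mtx','distortion','pose')}
c=lambda x,y:(x/5+174.6,y/5+149.6)
report(m,z,[c(385,420)],[c(190,296),c(580,296),c(190,350),c(580,350)],[c(385,390)],.032,.198)"
```

```text
bore tool [-0.00039461  0.00066763  0.20342884] edges [[0.0148, -0.0212, 0.2034], [0.0149, 0.0225, 0.2034], [0.0083, -0.0215, 0.2034], [0.0083, 0.0228, 0.2034]]
axis yaw -0.0015788020233019455 len [ 6.55456355e-03 -1.03483668e-05 -1.29452783e-06] widths 0.0437314143502798 0.04422919155557592
tip tool [-1.84321120e-04  6.47194492e-04  1.97999332e-01] move [-2.10285914e-04  2.04364672e-05  5.42950379e-03] down 0.005428835605496007
```

send_path([
  [0, 0, 0.004, 0],
  [0, 0, 0.008, 0],
  [0, 0, 0.01, 0],
  [0, 0, 0.01, 0],
])

```text
t: 6.55
ee_pos: [0.5703, -0.0653, 0.2253]
tcp_rot: [0.001, 0.675, 0.738, -0.0]
wrist_force: [0.0, -1.0, 1.7]
finger_gap: 0.115
grip_force: 60.5
```

send_path([
  [0, 0, 0.004, 0],
  [0, 0, 0.008, 0],
  [0, 0, 0.012, 0],
  [0, 0, 0.012, 0],
])

```text
t: 7.05
ee_pos: [0.57, -0.065, 0.2127]
tcp_rot: [0.0, 0.675, 0.738, -0.0]
wrist_force: [1.7, -4.0, 0.3]
finger_gap: 0.113
grip_force: 60.5
```

send_path([
  [0, 0, 0.001, 0],
  [0, 0, 0.0015, 0],
  [0, 0, 0.0015, 0],
])

```text
t: 7.42
ee_pos: [0.5701, -0.065, 0.2124]
tcp_rot: [0.0, 0.675, 0.738, -0.0]
wrist_force: [-0.5, -5.0, 5.8]
finger_gap: 0.119
grip_force: 60.9
```

send_path([
  [0, 0, 0, 0],
  [0, 0, 0, 0],
  [0, 0, 0, 0],
], aperture=0.6)

```text
t: 7.8
ee_pos: [0.5696, -0.063, 0.211]
tcp_rot: [-0.001, 0.674, 0.739, -0.0]
wrist_force: [-0.6, -0.4, 1.1]
finger_gap: 0.6
grip_force: 0.0
```

send_path([
  [0, 0, -0.04, 0],
  [0, 0, -0.09, 0],
  [0, 0, -0.14, 0],
  [0.03, 0, -0.14, 0],
  [0.06, 0, -0.14, 0],
])

```text
t: 8.43
ee_pos: [0.5646, -0.0039, 0.3526]
tcp_rot: [0.0, 0.675, 0.738, 0.001]
wrist_force: [-0.2, 0.0, 0.4]
finger_gap: 0.596
grip_force: 0.0
```

send_path([
  [0, 0, 0, 0],
  [0, 0, 0, 0],
  [0, 0, 0, 0],
], aperture=1.0)

```text
t: 8.8
ee_pos: [0.5645, -0.0062, 0.3515]
tcp_rot: [0.0, 0.675, 0.737, -0.0]
wrist_force: [-0.5, -0.5, 0.3]
finger_gap: 1.001
grip_force: 0.0
```

```bash
python3 look.py w5 0 0 512 384 1
```

```text
[ 0.56451324 -0.00620887  0.3514976 ] [-0.47616841 -0.47711196  0.30618593]
```

View pics/w5.png

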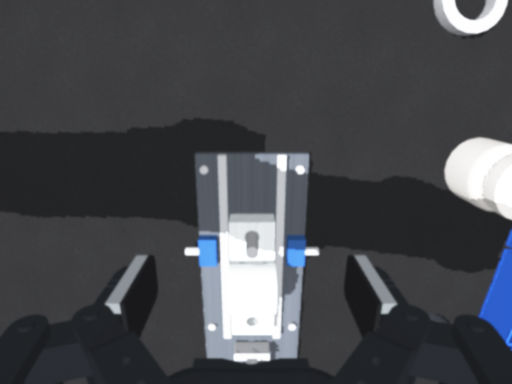

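The first pin stands in the rear bore at (252,243). The front bore shows at (252,321) and the stop pad at (252,350). Going back for the second steel pin in the middle hole.

send_path([
  [0.055, -0.01, 0, -0.18],
  [0.11, -0.02, 0, -0.36],
  [0.165, -0.03, 0, -0.54],
  [0.22, -0.04, 0, -0.72],
  [0.27, -0.045, 0, -0.9],
])

```text
t: 9.48
ee_pos: [0.4951, 0.2613, 0.3517]
tcp_rot: [-0.0, 0.284, 0.959, 0.0]
wrist_force: [0.2, -0.4, 0.3]
finger_gap: 1.0
grip_force: 0.0
```

send_path([
  [0, 0, 0, -0.175],
  [0, 0, 0, -0.175],
  [0, 0, 0, -0.175],
  [0, 0, 0, -0.175],
])

```text
t: 9.98
ee_pos: [0.4961, 0.2588, 0.3516]
tcp_rot: [0.0, 0.203, 0.979, -0.0]
wrist_force: [-0.4, 0.4, -0.6]
finger_gap: 0.998
grip_force: 0.0
```

```bash
python3 - <<'E'
from h import *
s=ctrl.state(); print(tool(np.array([.4886,.2953,.205])-s["ee_pos"]), s["tcp_rot"])
z=np.load("w5.npz"); m={k:z[k] for k in("mtx","distortion","pose")}
print("front bore",onz(m,[(252,321)],.032))
E
```

```text
[0.02141443 0.03052336 0.14658863] [ 4.68008026e-05  2.03428503e-01  9.79089781e-01 -2.05235635e-04]
front bore [[ 0.57981716 -0.16387305  0.032     ]]
```

send_path([
  [0.0214, 0.0305, 0.02, 0],
  [0.0214, 0.0305, 0.04, 0],
  [0.0214, 0.0305, 0.04, 0],
  [0.0214, 0.0305, 0.04, 0],
])

```text
t: 10.48
ee_pos: [0.4886, 0.2958, 0.3122]
tcp_rot: [0.0, 0.203, 0.979, 0.0]
wrist_force: [0.4, -0.3, 0.3]
finger_gap: 1.001
grip_force: 0.0
```

```bash
python3 - <<'E'
from h import *
s=ctrl.state(); print(tool(np.array([.4886,.2953,.205])-s["ee_pos"]))
E
```

```text
[-6.62858184e-05 -4.85770477e-04  1.07248398e-01]
```

send_path([
  [0, 0, 0.05, 0],
  [0, 0, 0.09, 0],
  [0, 0, 0.1066, 0],
  [0, 0, 0.1066, 0],
  [0, 0, 0.1066, 0],
])

```text
t: 11.1
ee_pos: [0.4891, 0.2971, 0.207]
tcp_rot: [0.001, 0.202, 0.979, 0.001]
wrist_force: [0.9, 0.3, -0.1]
finger_gap: 0.998
grip_force: 0.0
```

```bash
python3 - <<'E'
from h import *
s=ctrl.state(); print(tool(np.array([.4886,.2953,.205])-s["ee_pos"]))
E
```

```text
[-0.00023391 -0.00190952  0.00197366]
```

Now grip, lift and travel.

send_path([
  [0, 0, 0.001, 0],
  [0, 0, 0.001, 0],
  [0, 0, 0.001, 0],
  [0, 0, 0.001, 0],
  [0, 0, 0.001, 0],
], aperture=0.0)

```text
t: 11.72
ee_pos: [0.4879, 0.2965, 0.2042]
tcp_rot: [-0.0, 0.202, 0.979, -0.0]
wrist_force: [-0.7, -1.0, 2.4]
finger_gap: 0.118
grip_force: 58.4
```

send_path([
  [0, 0, 0, 0],
  [0, 0, 0, 0],
])

```text
t: 11.98
ee_pos: [0.4879, 0.2965, 0.2042]
tcp_rot: [-0.0, 0.202, 0.979, -0.0]
wrist_force: [-1.2, -1.3, 3.3]
finger_gap: 0.119
grip_force: 58.5
```

send_path([
  [0, 0, -0.05, 0],
  [0, 0, -0.11, 0],
  [0, 0, -0.15, 0],
  [-0.03, -0.04, -0.155, 0.18],
  [-0.067, -0.08, -0.155, 0.36],
])

```text
t: 12.6
ee_pos: [0.518, 0.1972, 0.3602]
tcp_rot: [0.001, 0.374, 0.927, 0.002]
wrist_force: [0.6, -0.0, -0.2]
finger_gap: 0.118
grip_force: 59.7
```

```bash
python3 - <<'E'
from h import *
s=ctrl.state();print(tool(np.array([.577,-.11,.36])-s["ee_pos"]))
E
```

```text
[-0.25579577 -0.18011513 -0.00037152]
```

send_path([
  [-0.05, -0.036, 0, 0.18],
  [-0.1, -0.072, 0, 0.36],
  [-0.15, -0.108, 0, 0.54],
  [-0.2, -0.144, 0, 0.715],
  [-0.255, -0.18, 0, 0.715],
])

```text
t: 13.22
ee_pos: [0.5764, -0.1079, 0.3588]
tcp_rot: [0.0, 0.675, 0.738, 0.0]
wrist_force: [1.4, -0.1, -0.8]
finger_gap: 0.116
grip_force: 59.7
```

send_path([
  [0, 0, 0, 0],
  [0, 0, 0, 0],
  [0, 0, 0, 0],
])

```text
t: 13.6
ee_pos: [0.5764, -0.1042, 0.3585]
tcp_rot: [-0.001, 0.673, 0.739, 0.0]
wrist_force: [0.4, 0.5, -0.8]
finger_gap: 0.112
grip_force: 59.7
```

```bash
python3 - <<'E'
from h import *
s=ctrl.state();print(s["joint_positions"],tool(np.array([.579,-.1646,.265])-s["ee_pos"]))
E
```

```text
[-0.39293992  0.34953785  0.60647672  1.82415852 -0.22979382  1.03904922
  0.3965473 ] [-0.06051368 -0.0030176   0.09343174]
```

send_path([
  [-0.04, -0.002, 0, 0.003],
  [-0.0605, -0.003, 0.03, 0.003],
  [-0.0605, -0.003, 0.0934, 0.003],
  [-0.0605, -0.003, 0.0934, 0.003],
  [-0.0605, -0.003, 0.0934, 0.003],
])

```text
t: 14.22
ee_pos: [0.5796, -0.1658, 0.2667]
tcp_rot: [0.0, 0.675, 0.738, 0.001]
wrist_force: [-0.1, -0.5, 0.9]
finger_gap: 0.119
grip_force: 59.7
```

send_path([
  [0, 0, 0, 0],
  [0, 0, 0, 0],
])

```text
t: 14.48
ee_pos: [0.5798, -0.1671, 0.268]
tcp_rot: [0.002, 0.675, 0.737, 0.001]
wrist_force: [-0.6, -0.9, 0.5]
finger_gap: 0.118
grip_force: 59.7
```

```bash
python3 look.py w6 175 150 160 120 5;  python3 -c "
from h import *
print('can top',onz(ctrl.camera_model('side'),[(210,109)],.12)); s=ctrl.state();print(tool(np.array([.579,-.1646,.2342])-s['ee_pos']))"
```

```text
[ 0.57977427 -0.16707141  0.26800868] [-0.58851064 -0.85748326  0.46888692]
can top [[ 0.7280579  -0.33688848  0.12      ]]
[ 0.00262729 -0.00036681  0.03338617]
```

View pics/w6.png

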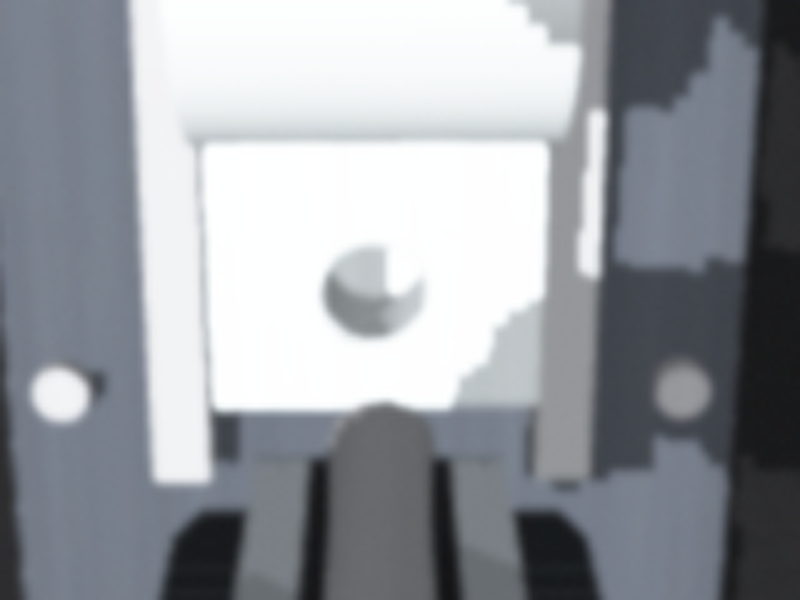

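Front bore is crisp at crop (374,291) and the pin end's rim is at (384,402). The can is well away at (0.73,-0.34).

```bash
python3 - <<'E'
from h import *
z=np.load("w6.npz"); m={k:z[k] for k in("mtx","distortion","pose")}
c=lambda x,y:(x/5+174.6,y/5+149.6)
report(m,z,[c(374,291)],[c(202,138),c(549,138),c(214,410),c(538,410)],[c(384,402)],.032,.1972)
E
```

```text
bore tool [ 0.00305136 -0.00077345  0.23600563] edges [[0.0242, -0.0229, 0.2359], [0.0241, 0.0218, 0.2361], [-0.0143, -0.0226, 0.2359], [-0.0143, 0.0216, 0.2361]]
axis yaw -0.0014615549559199486 len [ 3.84658678e-02 -5.62200197e-05 -2.48565103e-05] widths 0.044776636926754855 0.044203648992217084
tip tool [-0.00131319  0.00050228  0.19720101] move [ 0.00436455 -0.00127573  0.03880461] down 0.0388056283872808
```

send_path([
  [0.0035, -0.001, 0.012, 0],
  [0.0035, -0.001, 0.024, 0],
  [0.0035, -0.001, 0.034, 0],
  [0.0035, -0.001, 0.034, 0],
  [0.0035, -0.001, 0.034, 0],
])

```text
t: 15.15
ee_pos: [0.5773, -0.1639, 0.2314]
tcp_rot: [-0.0, 0.676, 0.737, -0.0]
wrist_force: [0.3, 0.1, -1.0]
finger_gap: 0.114
grip_force: 60.0
```

send_path([
  [0, 0, 0, 0],
  [0, 0, 0, 0],
])

```text
t: 15.4
ee_pos: [0.5775, -0.1638, 0.2319]
tcp_rot: [0.0, 0.676, 0.737, 0.0]
wrist_force: [0.3, -0.5, -1.2]
finger_gap: 0.114
grip_force: 60.0
```

```bash
python3 - <<'E'
from h import *
z=np.load("w6.npz"); s=ctrl.state(); print(R.from_quat(z["tcp_rot"],scalar_first=True).inv().apply(s["ee_pos"]-z["ee_pos"]))
E
python3 look.py w7 175 150 160 120 5
```

```text
[ 0.00347322 -0.00215743  0.03608787]
[ 0.57747721 -0.16381     0.23190967] [ 0.305325   -0.47146117 -1.21663874]
```

send_path([
  [0, 0.001, 0, 0],
  [0, 0.001, 0, 0],
  [0, 0.001, 0.004, 0],
  [0, 0.001, 0.007, 0],
  [0, 0.001, 0.007, 0],
])

```text
t: 16.08
ee_pos: [0.5786, -0.1638, 0.2244]
tcp_rot: [0.0, 0.676, 0.737, 0.0]
wrist_force: [1.3, -0.6, -1.1]
finger_gap: 0.119
grip_force: 59.9
```

send_path([
  [0, 0, 0.004, 0],
  [0, 0, 0.008, 0],
  [0, 0, 0.0125, 0],
  [0, 0, 0.0125, 0],
])

```text
t: 16.58
ee_pos: [0.5784, -0.1638, 0.2117]
tcp_rot: [0.0, 0.676, 0.737, -0.0]
wrist_force: [2.4, -0.8, -1.3]
finger_gap: 0.114
grip_force: 59.9
```

send_path([
  [0, 0, 0.001, 0],
  [0, 0, 0.0018, 0],
  [0, 0, 0.0018, 0],
])

```text
t: 16.95
ee_pos: [0.5785, -0.1641, 0.2116]
tcp_rot: [-0.0, 0.676, 0.737, 0.0]
wrist_force: [-0.5, -0.9, 6.2]
finger_gap: 0.117
grip_force: 60.6
```

send_path([
  [0, 0, 0, 0],
  [0, 0, 0, 0],
  [0, 0, 0, 0],
], aperture=0.6)

```text
t: 17.32
ee_pos: [0.578, -0.1633, 0.2098]
tcp_rot: [-0.001, 0.676, 0.737, -0.0]
wrist_force: [-0.2, 0.0, -0.1]
finger_gap: 0.604
grip_force: 0.0
```

send_path([
  [0, 0, -0.04, 0],
  [0, 0, -0.095, 0],
  [0.05, 0, -0.1, 0],
  [0.11, 0, -0.1, 0],
  [0.147, 0, -0.1, 0],
], aperture=0.0)

```text
t: 17.95
ee_pos: [0.5651, -0.0134, 0.3102]
tcp_rot: [-0.001, 0.674, 0.738, 0.0]
wrist_force: [0.6, 0.3, -0.2]
finger_gap: -0.003
grip_force: 0.0
```

send_path([
  [0, 0, 0, 0],
  [0, 0, 0, 0],
  [0, 0, 0, 0],
])

```text
t: 18.32
ee_pos: [0.5655, -0.0193, 0.3104]
tcp_rot: [0.0, 0.677, 0.736, -0.0]
wrist_force: [-0.1, 0.1, -0.0]
finger_gap: 0.0
grip_force: 0.0
```

```bash
python3 look.py w8 0 0 512 384 1; python3 - <<'E'
from h import *
for n in("w5","w8"):
    z=np.load(n+".npz"); m={k:z[k] for k in("mtx","distortion","pose")}
    g=cv2.cvtColor(z["p"],cv2.COLOR_RGB2GRAY).astype(int)
    if n=="w5": rows=[153]
    # plate rear edge: strongest dark->light step along columns on the plate
    for c in (208,212,235,245,265,294,298):
        col=g[:,c]; d=col[4:]-col[:-4]; r=np.where(abs(d)>25)[0]; print(n,c,[(int(i)+2,int(d[i])) for i in r][:14])
s=ctrl.state(); print(s["ee_pos"],tool(np.array([.566,-.019,.19])-s["ee_pos"]))
E
```

```text
[ 0.56549557 -0.01926111  0.31036286] [-0.12253954  0.05998918 -0.00053127]
w5 208 [(151, 34), (152, 43), (153, 42), (154, 32), (166, 29), (167, 37), (168, 33), (171, -32), (172, -40), (173, -36), (229, 47), (230, 67), (231, 65), (232, 32)]
w5 212 [(151, 34), (152, 40), (153, 41), (154, 30), (230, 49), (231, 63), (232, 49), (234, -58), (235, -86), (236, -74), (238, 46), (239, 80), (240, 83), (241, 60)]
w5 235 [(151, 34), (152, 41), (153, 39), (154, 29), (211, 36), (212, 68), (213, 85), (214, 81), (215, 54), (220, 30), (221, 47), (222, 51), (223, 43), (259, -28)]
w5 245 [(151, 36), (152, 45), (153, 43), (154, 33), (211, 35), (212, 64), (213, 79), (214, 73), (215, 50), (220, 33), (221, 49), (222, 52), (223, 44), (232, -41)]
w5 265 [(151, 50), (152, 79), (153, 91), (154, 80), (155, 51), (159, -32), (160, -
[... 943 characters left out ...]
, -35), (144, 34), (145, 54), (146, 70), (147, 67), (148, 53), (149, 34), (214, 42), (215, 74), (216, 85), (217, 80), (218, 48)]
w8 265 [(97, -33), (98, -41), (99, -39), (100, -27), (144, 35), (145, 55), (146, 67), (147, 63), (148, 50), (149, 30), (214, 44), (215, 80), (216, 92), (217, 85)]
w8 294 [(145, 26), (146, 40), (147, 45), (148, 35), (240, -32), (241, -33), (242, -29), (246, 29), (247, 53), (248, 78), (249, 78), (250, 65), (251, 43), (271, -34)]
w8 298 [(144, 35), (145, 77), (146, 107), (147, 105), (148, 59), (150, -64), (151, -72), (152, -52), (240, -32), (241, -36), (242, -31), (246, 36), (247, 60), (248, 83)]
[ 0.56551504 -0.01921507  0.3103578 ] [0.00028046 0.00052286 0.12035751]
```

```bash
python3 - <<'E'
from h import *
for n,pe,be in(("w5",152.8,213.4),("w8",146.6,216.2)):
    z=np.load(n+".npz"); m={k:z[k] for k in("mtx","distortion","pose")}
    f=lambda r,h:onz(m,[(251,r)],h)[0][:2]
    a,a0,b=f(pe,.01),f(pe,0),f(be,.01); print(n,"plate edge",a,a0,"block rear",b,"sep",np.linalg.norm(a-b),np.linalg.norm(a0-b))
    g=cv2.cvtColor(z["p"],cv2.COLOR_RGB2GRAY); print(g[140:160,240].tolist()); 
    if n=="w5": print("pad region",g[325:365,252].tolist())
    print("block top rear?",g[208:230,240].tolist())
E
```

```text
w5 plate edge [0.56305126 0.01253249] [0.56322675 0.01053278] block rear [ 0.56854811 -0.04930249] sep 0.06207882486146134 0.06007143283911235
[37, 36, 37, 37, 36, 37, 36, 36, 37, 37, 40, 47, 59, 71, 81, 86, 87, 87, 87, 87]
pad region [222, 250, 255, 255, 255, 255, 255, 255, 255, 251, 211, 173, 166, 166, 164, 152, 137, 146, 159, 164, 166, 166, 163, 158, 155, 158, 163, 178, 223, 249, 254, 254, 252, 237, 195, 170, 165, 160, 136, 89]
block top rear? [87, 87, 87, 90, 99, 125, 154, 171, 175, 176, 176, 176, 178, 189, 211, 228, 233, 234, 234, 234, 234, 234]
w8 plate edge [0.5630726  0.01278147] [0.56322746 0.01096955] block rear [ 0.56829781 -0.04870771] sep 0.061710793612256835 0.05989226375458043
[69, 69, 68, 69, 72, 82, 99, 119, 138, 150, 154, 154, 154, 154, 154, 154, 154, 155, 154, 154]
block top rear? [151, 152, 152, 151, 152, 152, 152, 163, 195, 231, 244, 247, 247, 247, 247, 247, 247, 249, 251, 254, 255, 255]
```

send_path([
  [0, 0, 0.05, 0],
  [0, 0, 0.1, 0],
  [0, 0, 0.115, 0],
  [0, 0, 0.12, 0],
  [0, 0, 0.12, 0],
])

```text
t: 19.0
ee_pos: [0.5666, -0.0178, 0.1917]
tcp_rot: [0.001, 0.676, 0.737, 0.001]
wrist_force: [-0.4, -0.1, 0.7]
finger_gap: 0.001
grip_force: 0.0
```

send_path([
  [-0.005, 0, 0, 0],
  [-0.01, 0, 0, 0],
  [-0.013, 0, 0, 0],
  [-0.013, 0, 0, 0],
])

```text
t: 19.5
ee_pos: [0.5668, -0.0307, 0.1906]
tcp_rot: [0.0, 0.676, 0.737, 0.0]
wrist_force: [-0.9, 0.3, -0.6]
finger_gap: -0.002
grip_force: 0.0
```

send_path([
  [-0.003, 0, 0, 0],
  [-0.006, 0, 0, 0],
  [-0.009, 0, 0, 0],
  [-0.012, 0, 0, 0],
  [-0.015, 0, 0, 0],
])

```text
t: 20.12
ee_pos: [0.5682, -0.0417, 0.1903]
tcp_rot: [-0.002, 0.675, 0.738, 0.001]
wrist_force: [-1.5, 6.2, 2.4]
finger_gap: 0.002
grip_force: 3.2
```

send_path([
  [-0.003, 0, 0, 0],
  [-0.006, 0, 0, 0],
  [-0.009, 0, 0, 0],
  [-0.012, 0, 0, 0],
  [-0.015, 0, 0, 0],
])

```text
t: 20.75
ee_pos: [0.5697, -0.0566, 0.1903]
tcp_rot: [-0.002, 0.675, 0.738, 0.001]
wrist_force: [-0.4, 5.2, 2.0]
finger_gap: -0.003
grip_force: 3.1
```

send_path([
  [-0.003, 0, 0, 0],
  [-0.006, 0, 0, 0],
  [-0.009, 0, 0, 0],
  [-0.012, 0, 0, 0],
  [-0.012, 0, 0, 0],
])

```text
t: 21.38
ee_pos: [0.5707, -0.0692, 0.1903]
tcp_rot: [-0.002, 0.675, 0.738, 0.001]
wrist_force: [-0.7, 5.6, 1.9]
finger_gap: -0.002
grip_force: 2.6
```

send_path([
  [-0.003, 0, 0, 0],
  [-0.006, 0, 0, 0],
  [-0.008, 0, 0, 0],
  [-0.008, 0, 0, 0],
])

```text
t: 21.88
ee_pos: [0.5716, -0.0746, 0.1903]
tcp_rot: [-0.004, 0.674, 0.739, 0.002]
wrist_force: [-1.0, 8.6, 4.0]
finger_gap: 0.002
grip_force: 4.6
```

```bash
python3 - <<'E'
from h import *
for n in("scene","side"):
    m=ctrl.camera_model(n);p,d=ctrl.read_camera(n); np.savez(n+"9.npz",p=p)
    u=proj(m,[.5791,-.2465,.06])[0].astype(int); print(n,u)
E
```

```text
scene [211 220]
side [254 150]
```

send_path([
  [-0.003, 0, 0, 0],
  [-0.006, 0, 0, 0],
  [-0.009, 0, 0, 0],
  [-0.012, 0, 0, 0],
  [-0.012, 0, 0, 0],
])

```text
t: 22.6
ee_pos: [0.5729, -0.0831, 0.1904]
tcp_rot: [-0.006, 0.673, 0.739, 0.004]
wrist_force: [-2.2, 15.0, 7.0]
finger_gap: 0.001
grip_force: 7.4
```

send_path([
  [-0.001, 0, 0, 0],
  [-0.002, 0, 0, 0],
  [-0.002, 0, 0, 0],
])

```text
t: 22.98
ee_pos: [0.5731, -0.0837, 0.1904]
tcp_rot: [-0.007, 0.673, 0.74, 0.004]
wrist_force: [-2.8, 17.6, 8.2]
finger_gap: 0.001
grip_force: 8.5
```

```bash
python3 - <<'E'
from h import *
z=[]
for n,x,y in(("side",204,105),("scene",150,185)):
    p,d=ctrl.read_camera(n); np.savez(n+"10.npz",p=p); z.append(cv2.resize(p[y:y+95,x:x+100,::-1],None,fx=4,fy=4,interpolation=cv2.INTER_CUBIC))
cv2.imwrite("pics/f.png",np.hstack(z))
E
```

```text
(no output)
```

View pics/f.png

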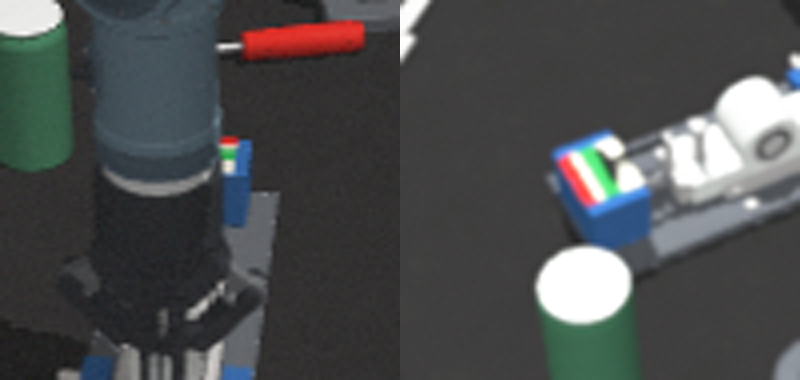

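The right half shows the crossbar as a dark bar near combined (615,160), at the near edge of the green band at (600,172); red is at (575,180). I'll measure that numerically.

```bash
cat > ptr.py <<'E'
from h import *
import sys
m=ctrl.camera_model("scene"); s=ctrl.state()
d=np.array([.0888,-.996,0]); o=np.array([.5731,-.049,0])-0; o=np.array([.5685,-.049,0])+d*.099
p=ctrl.read_camera("scene")[0] if len(sys.argv)>1 else np.load("scene10.npz")["p"]
fx=lambda uv,z:((onz(m,uv,z)-o)@d*1e3).round(1)
nrm=np.array([.996,.0888,0]); fy=lambda uv,z:((onz(m,uv,z)-o)@nrm*1e3).round(1)
h=cv2.cvtColor(p,cv2.COLOR_RGB2HSV); sub=np.zeros(p.shape[:2],np.uint8); sub[210:250,180:215]=1
for nm,k in(("green",mask(p,(45,100,80),(80,255,255))),("red",mask(p,(0,150,100),(6,255,255))|mask(p,(174,150,100),(180,255,255)))):
    n,l,st,c=cv2.connectedComponentsWithStats(((k>0)&(sub>0)).astype(np.uint8)); i=1+st[1:,4].argmax()
    print(nm,st[i],c[i],"fix x",fx(c[i],.057),fy(c[i],.057))
# grey profile along the slideway at pointer height, a few lateral offsets
for y in (-8,-4,0,4,8):
    xs=np.arange(105,165,2.5); uv=proj(m,[o+d*x/1e3+nrm*y/1e3+[0,0,.063] for x in xs]).astype(np.float32)
    q=cv2.remap(p,uv[:,0].reshape(1,-1),uv[:,1].reshape(1,-1),1)[0]
    print(y,[(float(x),*map(int,c)) for x,c in zip(xs,q) if 105<=x<=150])
E
python3 ptr.py
```

```text
green [196 222   9  12  45] [199.82222222 227.22222222] fix x [138.1] [-0.1]
red [190 225   8  11  30] [193.5 230. ] fix x [158.3] [0.9]
-8 [(105.0, 112, 115, 121), (107.5, 109, 111, 118), (110.0, 105, 108, 114), (112.5, 110, 113, 117), (115.0, 137, 137, 137), (117.5, 214, 214, 204), (120.0, 248, 248, 245), (122.5, 255, 255, 254), (125.0, 255, 255, 255), (127.5, 252, 252, 249), (130.0, 216, 214, 202), (132.5, 128, 148, 126), (135.0, 84, 157, 100), (137.5, 80, 208, 113), (140.0, 91, 237, 131), (142.5, 101, 242, 139), (145.0, 153, 247, 173), (147.5, 221, 252, 221), (150.0, 255, 255, 249)]
-4 [(105.0, 103, 106, 113), (107.5, 107, 110, 117), (110.0, 105, 108, 116), (112.5, 99, 102, 109), (115.0, 117, 119, 122), (117.5, 158, 158, 154), (120.0, 209, 209, 199), (122.5, 247, 246, 238), (125.0, 233, 233, 228), (127.5, 215, 215, 207), (130.0, 168, 168, 158), (132.5, 101, 115, 100), (135.0, 69, 138, 85), (137.5, 76, 198, 107), (140.0, 88, 233, 128), (142.5, 107, 242, 144), (145.0, 155, 247, 174), (147.5, 232, 253, 227), (150.0, 252, 255, 246)]
0 [(105.0, 81, 84, 88), (107.5, 79, 82, 87), (110.0
[... 584 characters left out ...]
5.0, 170, 170, 159), (127.5, 143, 142, 134), (130.0, 99, 99, 95), (132.5, 65, 75, 69), (135.0, 59, 115, 74), (137.5, 70, 180, 98), (140.0, 85, 229, 122), (142.5, 105, 242, 142), (145.0, 160, 248, 177), (147.5, 235, 253, 232), (150.0, 255, 255, 251)]
8 [(105.0, 134, 140, 147), (107.5, 135, 142, 149), (110.0, 137, 143, 151), (112.5, 138, 144, 152), (115.0, 145, 150, 155), (117.5, 170, 173, 171), (120.0, 206, 206, 197), (122.5, 230, 229, 218), (125.0, 235, 234, 222), (127.5, 197, 197, 185), (130.0, 140, 140, 131), (132.5, 83, 94, 84), (135.0, 58, 106, 71), (137.5, 68, 175, 95), (140.0, 86, 225, 122), (142.5, 105, 241, 141), (145.0, 157, 247, 177), (147.5, 232, 253, 229), (150.0, 254, 255, 252)]
```

send_path([
  [-0.002, 0, 0, 0],
  [-0.004, 0, 0, 0],
  [-0.006, 0, 0, 0],
  [-0.007, 0, 0, 0],
  [-0.007, 0, 0, 0],
])

```text
t: 23.7
ee_pos: [0.5739, -0.0888, 0.1904]
tcp_rot: [-0.008, 0.672, 0.74, 0.005]
wrist_force: [-2.9, 19.7, 10.0]
finger_gap: -0.0
grip_force: 10.0
```

send_path([
  [0, 0, 0, 0],
  [0, 0, 0, 0],
  [0, 0, 0, 0],
])

```text
t: 24.08
ee_pos: [0.5739, -0.0887, 0.1904]
tcp_rot: [-0.008, 0.672, 0.74, 0.005]
wrist_force: [-4.1, 19.3, 9.7]
finger_gap: -0.002
grip_force: 10.0
```

```bash
python3 ptr.py 1
```

```text
green [196 222   9  12  31] [199.64516129 227.90322581] fix x [139.6] [2.]
red [190 225   8  11  29] [193.51724138 230.10344828] fix x [158.4] [1.3]
-8 [(105.0, 112, 115, 121), (107.5, 108, 111, 117), (110.0, 105, 108, 114), (112.5, 110, 113, 118), (115.0, 137, 137, 136), (117.5, 214, 213, 203), (120.0, 248, 248, 245), (122.5, 255, 255, 254), (125.0, 255, 255, 255), (127.5, 255, 255, 255), (130.0, 255, 255, 255), (132.5, 244, 244, 239), (135.0, 195, 195, 185), (137.5, 115, 133, 114), (140.0, 66, 135, 83), (142.5, 84, 201, 111), (145.0, 148, 238, 164), (147.5, 220, 252, 221), (150.0, 255, 255, 249)]
-4 [(105.0, 103, 105, 112), (107.5, 106, 109, 116), (110.0, 105, 108, 115), (112.5, 99, 102, 108), (115.0, 117, 119, 121), (117.5, 157, 158, 154), (120.0, 209, 209, 199), (122.5, 246, 246, 237), (125.
[... 896 characters left out ...]
6, 177, 165), (127.5, 172, 173, 160), (130.0, 166, 166, 155), (132.5, 148, 146, 138), (135.0, 103, 103, 99), (137.5, 71, 97, 77), (140.0, 63, 140, 83), (142.5, 89, 209, 117), (145.0, 157, 245, 172), (147.5, 235, 254, 233), (150.0, 255, 255, 252)]
8 [(105.0, 149, 154, 159), (107.5, 135, 141, 148), (110.0, 137, 143, 151), (112.5, 138, 143, 151), (115.0, 145, 150, 156), (117.5, 171, 174, 171), (120.0, 205, 206, 197), (122.5, 229, 229, 218), (125.0, 235, 235, 225), (127.5, 228, 228, 216), (130.0, 223, 223, 211), (132.5, 206, 205, 193), (135.0, 157, 156, 147), (137.5, 89, 101, 88), (140.0, 65, 136, 82), (142.5, 86, 198, 112), (145.0, 153, 242, 169), (147.5, 232, 255, 230), (150.0, 254, 255, 252)]
```

```bash
python3 -c "
from rig import ctrl
print(ctrl.finish_job())"
```

```text
the job is handed in; nothing more can be done
None
```

Both steel pins went to the bottom of their bores, and I handed the job in with the arm still pressing the block on the stop, the pointer in the green at about 19 mm of travel (roughly 10 N on the spring, about 19 N at the wrist because of friction); I didn't get a final close look at the block's flatness, but the forces hold it down on the plate.

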